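# Clamp a valve block and hold a bayonet adapter in its spring-return port

## Robot

A 6-joint arm with a two-finger parallel gripper is mounted at the origin on a cart in front of the work surface, level with it; the furniture and walls round the work are solid. World frame = base frame: x ahead of the robot, y to its left, z up, the work surface at z = 0. Lengths are in m, angles in degrees, forces in N, time in s.
With the tool pointing down it reaches from about 0.25 to 0.725 m from the base axis. Payload 9.7 kg.
Tool frame: the origin (TCP) lies midway between the tips of the shut fingers; the grasp point (between the pads) lies 19 mm behind it; z points along the fingers, y is the line along which they close (so a half turn about z gives the same grasp; the last joint's range is limited). The gripper opens to 85 mm and grips with 20 to 120 N. Pads are 22 mm wide; open, the fingers measure 114 mm over their backs; the gripper's body (76 mm by 85 mm) begins 54 mm behind the grasp point. The pads swing forward as they close: fully open they stand 13 mm farther back than shut.
Start: joints at [-77.235, 4.979, 10.078, 95.1, 0, 90], TCP at [0.122, -0.536, 0.231] pointing down, gripper open.
Joint ranges: [-179.16, 179.16], [-48.56, 103.87], [-65.8, 70.77], [-126.05, 130.52], [-82.76, 87.17], [-180, 180]. Speed limits (degrees/s): [127.2, 127.2, 147.25, 180, 180, 180].

## Interface

Orientations are given as [roll, pitch, yaw] about the fixed x, y, z axes, in that order (R = Rz(yaw) Ry(pitch) Rx(roll)).
In Python, from workcell import * gives the robot as it stands.
- The arm moves only by the tool servo_tool, never from a script. Its argument "moves" is a list of rows, each a list of 4 numbers: the shift along the world's x, y, z in cm, then the turn about the world's z in rad. A call has 1 to 20 rows; each row is the pose to reach, as a shift and turn from the pose commanded when the call began; what a row does not reach only later rows make up. A row lasts 1/12 s, in which the tool goes at most 41.7 mm and 7.16 degrees, less where a joint would pass 70% of its speed; a pose out of reach is approached as far as the arm can. A call with a gripper value outside its range is refused whole. "claw" is the closure, from 0 (fully open) to 1 (shut), set as the call begins (left out, the last holds). The fingers move at their own pace and stop on an object; "force" is the grip in N (left out, the last holds). Time passes only in rows, so rows that repeat a pose let the fingers close. It gives the time, the measured TCP pose, the force, the opening and the grip force at its end, in the units of the state.
- get_obs(): the state, without advancing time (a new reading comes with each control period).
- camera(name): name is "scene" or "side" or "wrist"; returns the picture (384x512x3 uint8, red, green, blue); there is no depth.
- get_calibration(name): a dict with "fx", "fy", "cx", "cy" (pixels), "rvec" (rotation vector, rad) and "tvec" (3), from world to camera coordinates, as OpenCV has them; the wrist camera has in their place "tool_from_camera" (4x4, takes a point from camera to tool coordinates, whose origin is the TCP and whose axes are the flange's). Camera axes: x right, y down, z forward; pixel columns grow to the right and rows downward; lengths in m; the calibration is good to about 2 mm. The wrist camera is an equidistant fisheye: a pixel r from the principal point sees the ray r / f radians off the axis. A picture is of the moment at which its call begins: read the wrist's pose just before it. get_calibration takes no time and is no camera call.
- job_done(): hands the job in; it is judged then, once.
The state is a dict: "time": time; "q": joint angles; "qd": joint speeds; "joint_efforts": joint torques, N m; "ee_pos": TCP position; "tcp_rot": TCP orientation; "wrist_force": force on the tool from outside, world axes, zero at the start; "torque": the same for the moment, N m; "opening": finger opening in m; "grasp_force": force on a finger pad.
Only numpy, scipy, OpenCV 4.12 (cv2) and the standard library are available. Lean on these libraries where they do the work, as an engineer would, in place of code of your own. Each camera call takes 0.05 s, during which the arm holds its last target. There are 200 camera calls.

## Task

Swing the toggle clamp's lever over centre until its foot holds the valve block down in its nest. Then take the bayonet adapter (the one with the flat bar handle and the cross pin) out of its square bench stand, put it into the port in the top of the block with the cross pin through the slot, push it down against the spring until its collar sits on the block, and turn it a quarter turn clockwise (seen from above) as far as it goes. The valve springs back when let go, so finish still gripping the adapter, pushed home and fully turned; leave the clamp closed and do not disturb the round-knob plug or the other loose things.

Things in the scene. Friction and masses are not known exactly. Their poses are not given: they have to be found in the camera images.
- fixture: Fixed dark steel plate, 136 x 146 x 10 mm, on the left bench (bench top z = 0), with low rails forming a nest for the valve block and a clamp bracket. Origin on the bench right under the port axis; z up; the plate reaches x -56..80, y -95..51 mm. The clamp is on its -y side.
- clamp_lever (a joint): Toggle lever angle about the fixture's +y through clamp_hinge. 0: closed, level, pointing to the fixture's -x, its rubber foot (50 mm from the hinge) on the block's ear. 1.75: open stop, pointing up, leaning a little to +x; it starts open. A spring drives it open above about 1.1 and shut below (at most 0.35 N m, 3 N at the grip).
- clamp_hinge (a point): Centre of the lever's hinge, 46 mm above the bench, at x 50, y -58 mm in the fixture's frame.
- clamp_grip (a point): Middle of the black grip at the lever's end: 46 mm long, 14 x 14 mm in section, 117 mm from the hinge. Pinched from above on its two sides (fingers closing along the fixture's y) it turns between the pads as it is led along its arc. Closed, it is at x -67, y -58 mm in the fixture's frame, 46 mm above the bench.
- valve_block: Loose metal block, 0.6 kg, 76 x 76 x 50 mm, plus an ear 40 mm wide, 30 mm high, to y -78 mm; in the nest with 1 mm play. Origin: underside below the port axis, 10 mm above the bench; axes as the fixture's. Port in its top (z 50 mm): hole 26 mm across with a slot 49 x 15 mm along x; top 7 mm thick, 54 mm cavity below, in it a sprung disc, its top at z 33 mm when free.
- plunger (a joint): How far the sprung disc in the port is pressed down, m: 0 free, 0.008 with the adapter home. Spring 4 N at 0, 10.4 N at 0.008.
- return_dog (a joint): Turn of the sprung dog on the disc, rad, clockwise from above: 0 at rest, 1.42 at its stop. The adapter's cross pin meets it after about 0.2 rad of its own turn and drives it, so it reads about 1.36 at a quarter turn. Spring torque 0.04 N m at 0, 0.14 N m at the end; it turns the adapter back when let go.
- adapter: 120 g, 75 mm high, upright, any yaw. Origin: nose tip, z up. From the tip: nose taper to 5 mm; shank 20 mm across to 25; cross pin 42 mm along x, 10 wide, at z 4..12; collar 54 mm across, z 25..31; bar handle 46 mm along x, 16 thick along y, z 31..75. Tip 5 mm above bench in the stand, 25 mm above the block's underside when home; pin clears to turn below 31. A half turn looks the same.
- stand_a: Fixed grey square bench stand in which the adapter hangs by its collar: 68 x 68 mm, 30 mm high, with a 47 mm square opening, on the right bench. Origin: centre of its underside. It and stand_b change places.
- stand_b: The same stand, in which the plug hangs.
- plug: Loose plain plug in stand_b, to be left alone: same shank and collar, no cross pin, round knob 32 mm in diameter; 61 mm high. Origin: nose tip.
- septa_jar: Bystander: small white-lidded jar, 46 mm across, 36 mm high; origin under its centre.
- wash_bottle: Bystander: small bottle, 48 mm across, 100 mm high; origin under its centre.
Things that resemble listed ones, but are neither listed nor needed, are in the scene too. Leave any yellow look-alike of the adapter alone.

How it is judged (in metres and radians):
On the way, in this order (a step that is already met when the one before it is completed fails the run):
1. the clamp lever is closed, its foot pressing on the block, with the adapter not yet in the port (value of joint clamp_lever below 0.12 rad and contact force between clamp_lever and valve_block above 0.8 N and horizontal distance between adapter and valve_block above 0.05 m), for 0.2 s.
2. the adapter is pushed into the port against the spring, its pin in line with the slot (horizontal distance between adapter and valve_block below 0.006 m and angle between adapter's own z axis and vertical below 0.12 rad and value of joint plunger above 0.002 m and value of joint return_dog below 0.4 rad and z of adapter in the frame of valve_block below 0.033 m).
At the end, for the whole second after the job is handed in: Clamp closed (lever under 0.12 rad, pressing on the block); adapter upright within 6 mm of the port axis, collar within 3.5 mm of the block, turned within 15 degrees of a quarter, dog past 1.1 rad, still, held by the fingers (over 1.5 N); block within 6 mm of its nest place (value of joint clamp_lever below 0.12 rad and contact force between clamp_lever and valve_block above 0.8 N and horizontal distance between adapter and valve_block below 0.006 m and angle between adapter's own z axis and vertical below 0.12 rad and z of adapter in the frame of valve_block between 0.02 and 0.0285 m and value of joint plunger above 0.0045 m and value of joint return_dog above 1.1 rad and angle between the x axis of adapter and the y axis of valve_block, either way round below 0.26 rad and contact force between the fingers and adapter above 1.5 N and linear speed of adapter below 0.02 m/s and horizontal distance between valve_block and fixture below 0.006 m); the arm keeps its last pose, push and grip.
It fails at once if the round-knob plug or another bystander is shifted by more than 30 mm (distance of any of plug, septa_jar, wash_bottle from where it was at the start of the episode above 0.03 m).
It fails at once if the block is lifted out of its nest (height (world z) of valve_block above 0.025 m).
It also fails if it takes over 72 s, if anything falls off the work surface, if the arm or the gripper's body presses on something with over 40 N, if the wrist force passes 120 N, or if a joint passes its speed limit or range.

## Working session

There is one attempt and no reset: what is moved stays moved. The work goes in short steps, Python scripts to look and compute and a tool call to move; the robot and the scene stay as the last step left them, time stands still between calls to the robot, and variables do not carry over. Pictures are saved under pics/ and viewed, at most 10 in all, crops included, and the job is handed in when it is done.

Besides the shell and the picture viewer there is one more tool, called as name(argument=value, ...), one argument or row to a line, values as JSON. servo_tool: Moves the arm, as the interface text tells. Its arguments: {"type":"object","properties":{"moves":{"type":"array","items":{"type":"array","items":{"type":"number"}}},"claw":{"type":"number"},"force":{"type":"number"}},"required":["moves"]}

```bash
mkdir -p pics; ls; python3 - <<'E'
from workcell import *
import cv2,numpy as np
a=camera("scene");b=camera("side");c=camera("wrist")
for n,i in zip("abc",(a,b,c)): cv2.imwrite(f"pics/{n}.png",cv2.cvtColor(i,cv2.COLOR_RGB2BGR))
cv2.imwrite("pics/ab.png",cv2.resize(cv2.cvtColor(a,cv2.COLOR_RGB2BGR),(800,600),interpolation=cv2.INTER_CUBIC))
cv2.imwrite("pics/bb.png",cv2.resize(cv2.cvtColor(b,cv2.COLOR_RGB2BGR),(800,600),interpolation=cv2.INTER_CUBIC))
for n in ("scene","side","wrist"): print(get_calibration(n))
print(get_obs())
E
```

```text
pics
{'fx': 389.63210129838717, 'fy': 389.63210129838717, 'cx': 262.8941659469588, 'cy': 188.86798697364713, 'rvec': array([ 1.22594143, -2.38832159,  0.89963759]), 'tvec': array([0.39805838, 0.26484211, 0.95084802])}
{'fx': 388.38861334758866, 'fy': 388.38861334758866, 'cx': 255.69914740357154, 'cy': 189.63414731132636, 'rvec': array([ 0.09618849, -3.00185269,  0.82679359]), 'tvec': array([ 0.48430314, -0.0660137 ,  1.12983593])}
{'fx': 297.3186396354542, 'fy': 297.3186396354542, 'cx': 254.5528728620971, 'cy': 191.37903954417934, 'tool_from_camera': array([[ 3.52486024e-04, -9.50440025e-01, -3.10907759e-01,
         7.97017271e-02],
       [ 9.99999800e-01,  1.71836080e-04,  6.08431471e-04,
         3.23341072e-04],
       [-5.24852452e-04, -3.10907911e-01,  9.50439896e-01,
        -1.43649008e-01],
       [ 0.00000000e+00,  0.00000000e+00,  0.00000000e+00,
         1.00000000e+00]])}
{'time': 0.15, 'q': array([-7.72345762e+01,  5.00330393e+00,  1.00449097e+01,  9.50992222e+01,
        4.47271380e-04,  8.99984939e+01]), 'qd': array([-0.01705091, -0.07204646,  0.20568941, -0.00370302, -0.12847011,
       -0.18835885]), 'joint_efforts': array([-3.10696960e-04, -5.20763934e+01,  4.65041864e+01,  1.39777228e-02,
        4.40443262e-05, -1.98304843e-05]), 'ee_pos': array([ 0.12149193, -0.53623633,  0.23075152]), 'tcp_rot': array([-1.79942384e+02, -4.48785658e-04,  1.27669295e+01]), 'wrist_force': array([-0.52085979,  0.24493206,  0.74176838]), 'torque': array([ 0.00520805, -0.00328652,  0.03166966]), 'grasp_force': 0.0, 'opening': 0.08537337169658607}
```

View pics/ab.png

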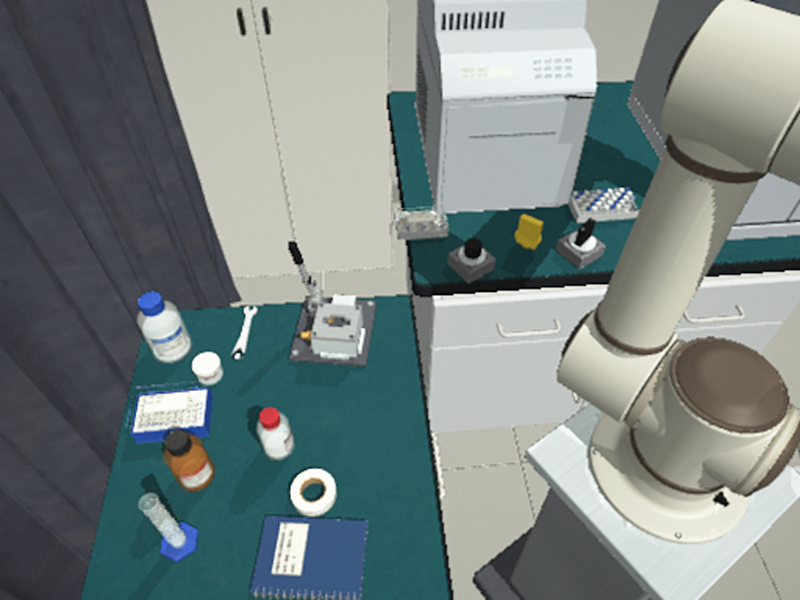

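View pics/bb.png

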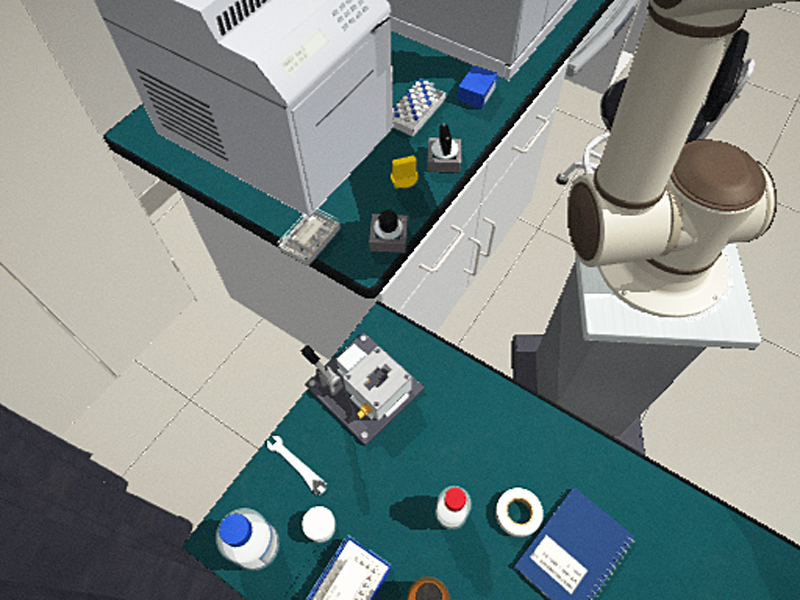

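The fixture is at scene (335,330), and its lever stands up at (297,255). In the enlarged scene view there are three candidates: (583,243) has a black flat bar in a grey stand, (472,255) has a round knob (the plug), and (529,232) is the yellow look-alike. I choose (583,243) and will check it in a close crop.

```bash
python3 - <<'E'
import cv2,numpy as np
a=cv2.imread("pics/a.png");b=cv2.imread("pics/b.png")
def crop(im,x,y,w,h): return cv2.resize(im[y:y+h,x:x+w],(400,300),interpolation=cv2.INTER_CUBIC)
# tiles: 80x60 px x5
t=[crop(a,180,150,80,60) , crop(a,335,130,80,60), crop(b,190,210,100,75), crop(b,250,70,80,60)]
t[0]=crop(a,172,180,80,60)
cv2.imwrite("pics/crop1.png",np.vstack([np.hstack(t[:2]),np.hstack(t[2:])]))
E
```

```text
(no output)
```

View pics/crop1.png

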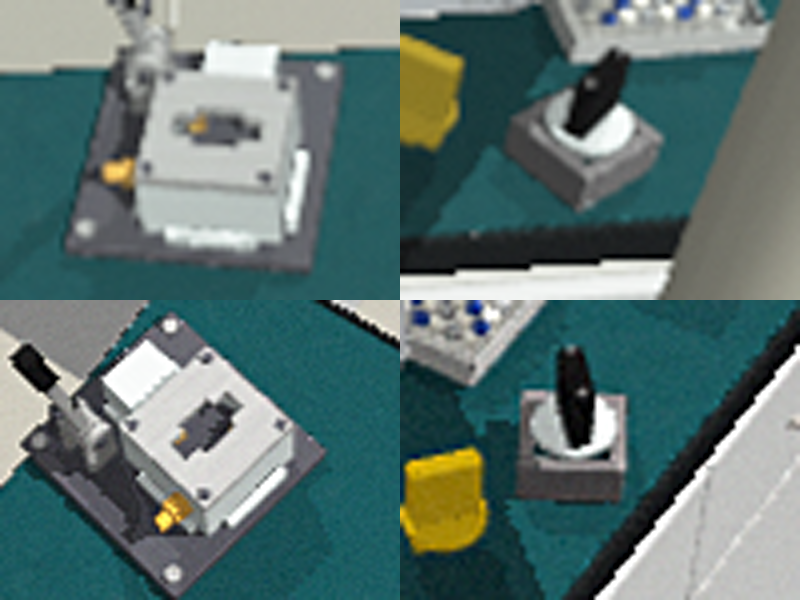

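The crop confirms the adapter, with its flat black bar, white collar and square stand. For the fixture, the slot runs along x, and the ear and clamp are on −y, so +x points to the lower left in the side view.

```bash
cat > h.py <<'E'
from workcell import *
import cv2,numpy as np
from scipy.optimize import least_squares
from scipy.spatial.transform import Rotation as R
C={n:get_calibration(n) for n in ("scene","side","wrist")}
def proj(n,P):
    c=C[n];K=np.array([[c['fx'],0,c['cx']],[0,c['fy'],c['cy']],[0,0,1.]])
    return cv2.projectPoints(np.float64(P).reshape(-1,1,3),c['rvec'],c['tvec'],K,None)[0][:,0]
def onz(n,uv,z):
    return least_squares(lambda p:proj(n,[p[0],p[1],z])[0]-uv,[.4,-.2]).x
def tri(uvs):
    return least_squares(lambda p:np.hstack([proj(n,p)[0]-uv for n,uv in uvs.items()]),[.4,-.2,.05])
def wrist_T(o):
    T=np.eye(4);T[:3,:3]=R.from_euler('xyz',o['tcp_rot'],degrees=True).as_matrix();T[:3,3]=o['ee_pos']
    return T@C['wrist']['tool_from_camera']
def wray(T,uv,z):
    c=C['wrist'];d=np.array([(uv[0]-c['cx'])/c['fx'],(uv[1]-c['cy'])/c['fy']]);t=np.hypot(*d)
    v=T[:3,:3]@np.r_[d/t*np.sin(t),np.cos(t)]
    return T[:3,3]+v*(z-T[2,3])/v[2]
def wproj(T,P):
    c=C['wrist'];p=T[:3,:3].T@(np.asarray(P)-T[:3,3]);r=np.hypot(p[0],p[1]);t=np.arctan2(r,p[2])
    return np.array([c['cx'],c['cy']])+c['fx']*t*p[:2]/r
def snap(name):
    o=get_obs();im=camera("wrist");cv2.imwrite(f"pics/{name}.png",cv2.cvtColor(im,cv2.COLOR_RGB2BGR));np.save(f"pics/{name}.npy",wrist_T(o));return o
E
python3 - <<'E'
from h import *
S=lambda x,y:np.array([172+x/5,180+y/5]); D=lambda x,y:np.array([190+x/4,210+(y-300)/4])
pts=[((80,-95,10),'side',D(25,440)),((-56,-95,10),'side',D(170,318)),((-56,51,10),'side',D(325,450)),((80,51,10),'side',D(175,597)),
((80,51,10),'scene',S(66,248)),((-56,51,10),'scene',S(308,270)),((-56,-95,10),'scene',S(342,62)),
((0,0,60),'scene',S(218,127)),((0,0,60),'side',D(208,423))]
def f(p):
    r=[]
    for P,n,uv in pts:
        w=R.from_euler('z',p[2]).apply(np.array(P)/1000)+[p[0],p[1],0]
        r.append(proj(n,w)[0]-uv)
    return np.ravel(r)
best=min((least_squares(f,[.5,.1,y0]) for y0 in (0,1.5,3,-1.5)),key=lambda s:s.cost)
print(best.x,np.degrees(best.x[2]),best.fun.reshape(-1,2).round(1))
w=lambda P:R.from_euler('z',best.x[2]).apply(np.array(P)/1000)+[best.x[0],best.x[1],0]
print('hinge',w((50,-58,46)),'gripclosed',w((-67,-58,46)))
a=1.75;d=lambda a:w((50-117*np.cos(a),-58,46+117*np.sin(a)))
print('gripopen',d(a),proj('scene',d(a))*800/512,proj('side',d(a))*800/512)
# adapter collar z=.036 ; 
print('collar',onz('scene',[373,154.6],.036),onz('side',[284.8,95.2],.036))
t=tri({'scene':[335+205/5,130+65/5],'side':[250+172/5,70+50/5]});print('bartop',t.x,t.cost)
print('knob plug',onz('scene',np.array([472,247])*.64,.066),'yellow',onz('scene',np.array([529,245])*.64,.0),onz('scene',np.array([583,262])*.64,0))
E
```

```text
[0.49882273 0.29085302 0.85768516] 49.141739561414916 [[-1.4  0.6]
 [ 0.6 -2.4]
 [ 1.2  0. ]
 [ 0.3  0.5]
 [-0.8 -0.2]
 [ 0.3 -0.7]
 [ 0.2  0.1]
 [-0.5  0.2]
 [ 0.1  0.5]]
hinge [0.57539938 0.29072651 0.046     ] gripclosed [0.49885915 0.20223587 0.046     ]
gripopen [0.58904238 0.30649962 0.16112636] [[295.03447002 253.45115986]] [[311.09640353 355.09438488]]
collar [ 0.40455112 -0.22853504] [ 0.40765781 -0.2257632 ]
bartop [ 0.41169454 -0.23939183  0.07981638] 2.870601425308408
knob plug [ 0.49949467 -0.01437675] yellow [ 0.48385596 -0.16303369] [ 0.3839417  -0.21897906]
```

The fit residuals are about 1 px, and the predicted open grip matches the image. I'll move toward the adapter for a look on the way, turning the wrist to the clamp yaw.

servo_tool(
  moves=[
    [1,2,0,0.05],
    [3,5,0,0.13],
    [5,8,0,0.2],
    [7,11.5,0,0.28],
    [9,15,0,0.36],
    [11,18.5,0,0.44],
    [13,22,0,0.5],
    [15,25.5,0,0.56],
    [17,28.5,0,0.6],
    [18.5,31,0,0.63],
    [19,32,0,0.635],
    [19,32,0,0.635],
    [19,32,0,0.635],
  ],
  claw=0,
)

```text
time: 1.23
ee_pos: [0.3116, -0.2161, 0.2313]
tcp_rot: [180.0, 0.0, 49.2]
wrist_force: [0.3, 0.1, 0.1]
opening: 0.0853
grasp_force: 0.0
```

```bash
python3 - <<'E'
from h import *
o=snap('w1');print(o['ee_pos'],o['tcp_rot'],o['q'])
T=np.load('pics/w1.npy')
im=cv2.imread('pics/w1.png')
print(wproj(T,[.406,-.228,.036]),wproj(T,[.41,-.235,.08]))
cv2.imwrite('pics/w1b.png',cv2.resize(im,(800,600),interpolation=cv2.INTER_CUBIC))
E
```

```text
[ 0.31164101 -0.21612917  0.23126971] [1.79994699e+02 1.23229589e-02 4.92448016e+01] [-3.47324413e+01 -1.81490826e+01 -1.08893560e+01  9.72557473e+01
 -1.28111870e-02  9.60227561e+01]
[322.92269922 122.06997034] [339.57854636 128.77920905]
```

View pics/w1b.png

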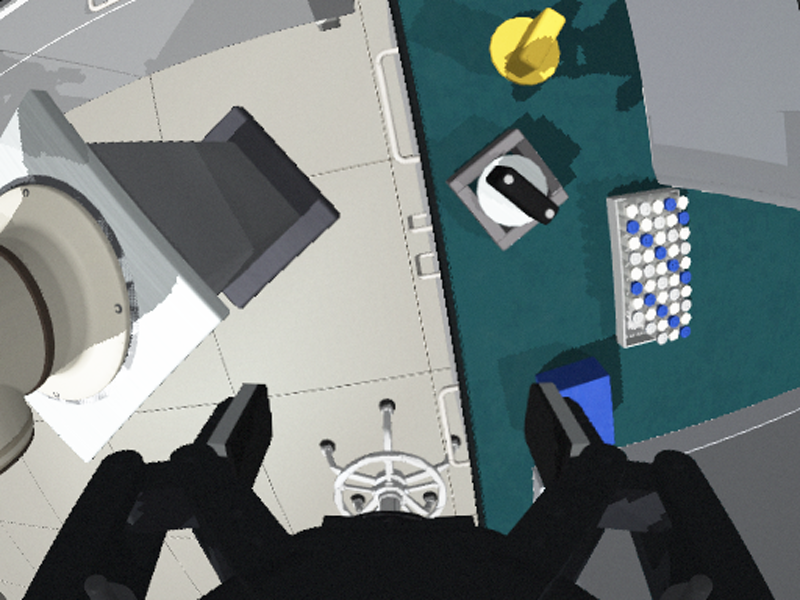

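This shows the adapter in its stand, with dots on the bar top at (508,178) and (549,213). The yellow look-alike is at (525,50). I'll compute the bar's yaw and centre.

```bash
python3 - <<'E'
from h import *
T=np.load('pics/w1.npy')
w=lambda u,v,z:wray(T,np.array([u,v])*.64,z)
a=w(508,179,.08);b=w(549,213,.08);print(a,b,(a+b)/2,np.linalg.norm(a-b),np.degrees(np.arctan2(*(b-a)[1::-1])))
c=np.array([w(479,190,.033),w(550,190,.033),w(515,155,.033),w(513,226,.033)]);print('collar',c.mean(0),c)
s=[w(448,180,.03),w(518,129,.03),w(568,191,.03),w(502,249,.03)];print('stand',np.mean(s,0),s)
E
```

```text
[ 0.40705825 -0.21412083  0.08      ] [ 0.41527828 -0.24918929  0.08      ] [ 0.41116827 -0.23165506  0.08      ] 0.03601895676317665 -76.80806332895541
collar [ 0.4127296 -0.2332495  0.033    ] [[ 0.39157017 -0.21596583  0.033     ]
 [ 0.43491407 -0.25044639  0.033     ]
 [ 0.42954986 -0.21269306  0.033     ]
 [ 0.39488429 -0.25389272  0.033     ]]
stand [ 0.41185262 -0.22993971  0.03      ] [array([ 0.37859036, -0.19589817,  0.03      ]), array([ 0.44450644, -0.19936281,  0.03      ]), array([ 0.44690755, -0.2610477 ,  0.03      ]), array([ 0.37740612, -0.26345018,  0.03      ])]
```

servo_tool(
  moves=[
    [1,1.8,0,0],
    [2.7,5,0,0],
    [4.6,8.6,0,0],
    [6.5,12.2,0,0],
    [8.4,15.8,0,0],
    [10.3,19.4,0,0],
    [12.2,23,0,0],
    [14.1,26.6,0,0],
    [16,30.2,0,0],
    [17.9,33.8,0,0],
    [19.8,37.4,0,0],
    [21.7,41,0,0],
    [23.6,44.6,0,0],
    [25.5,48.2,0,0],
    [27,51,0,0],
    [27.7,52.3,0,0],
    [27.7,52.3,0,0],
    [27.7,52.3,0,0],
  ],
)

```text
time: 2.78
ee_pos: [0.5894, 0.3056, 0.2299]
tcp_rot: [-180.0, 0.1, 49.1]
wrist_force: [0.5, -0.3, 0.2]
opening: 0.0853
grasp_force: 0.0
```

```bash
python3 - <<'E'
from h import *
o=snap('w2');print(o['ee_pos'],o['tcp_rot'],o['q'])
T=np.load('pics/w2.npy')
th=np.radians(49.14)
w=lambda P:R.from_euler('z',th).apply(np.array(P)/1000)+[.4988,.2909,0]
for P in [(0,0,60),(80,-95,10),(-56,-95,10),(-56,51,10),(80,51,10),(70.9,-58,161),(75,-58,184),(50,-58,46)]: print(P,wproj(T,w(P))/.64)
im=cv2.imread('pics/w2.png')
cv2.imwrite('pics/w2b.png',cv2.resize(im,(800,600),interpolation=cv2.INTER_CUBIC))
E
```

```text
[0.58937804 0.30557855 0.22988455] [-1.79968896e+02  1.16356990e-01  4.90896019e+01] [ 2.74117124e+01  2.18473431e+01  2.99942553e+01  9.82665293e+01
 -1.40767298e-02  1.58322157e+02]
(0, 0, 60) [319.20311243 358.14236596]
(80, -95, 10) [442.67122628 239.85320555]
(-56, -95, 10) [437.79857685 390.57973577]
(-56, 51, 10) [277.25383876 388.82638568]
(80, 51, 10) [262.94835163 241.43038553]
(70.9, -58, 161) [395.30229401 317.0446144 ]
(75, -58, 184) [395.02145388 326.62861122]
(50, -58, 46) [396.14280076 289.01891721]
```

View pics/w2b.png

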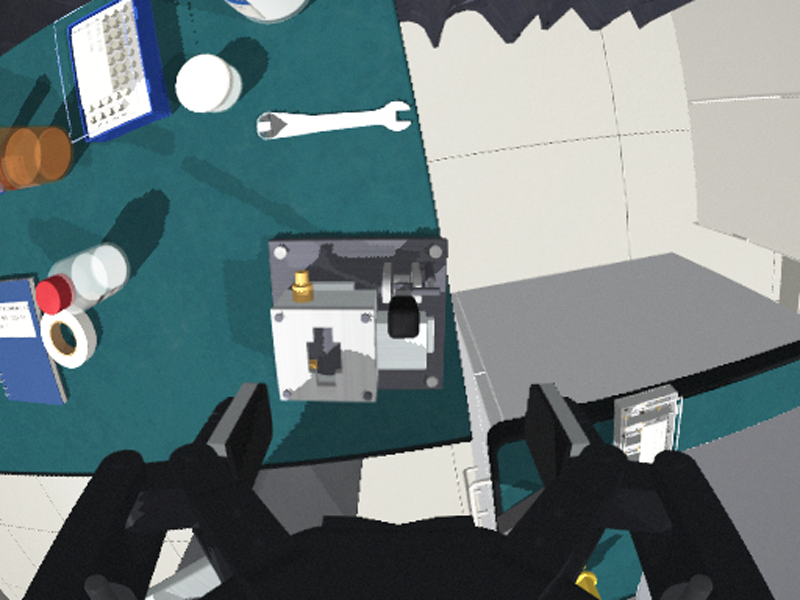

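The black grip top shows at (403,318) against a prediction of (395,322). The block port is at (325,354) against (319,358). So the fixture lies about 3 mm toward its −y and 2 mm toward +x from the fit. I'll correct for that, descend and pinch.

servo_tool(
  moves=[
    [0.35,0.05,-2,0],
    [0.35,0.05,-5,0],
    [0.35,0.05,-8,0],
    [0.35,0.05,-9,0],
    [0.35,0.05,-9,0],
    [0.35,0.05,-9,0],
  ],
)

```text
time: 3.33
ee_pos: [0.5921, 0.3061, 0.1426]
tcp_rot: [180.0, -0.0, 49.1]
wrist_force: [0.3, 0.0, 0.6]
opening: 0.0852
grasp_force: 0.0
```

servo_tool(
  moves=[
    [0,0,0,0],
    [0,0,0,0],
    [0,0,0,0],
    [0,0,0,0],
    [0,0,0,0],
    [0,0,0,0],
    [0,0,0,0],
    [0,0,0,0],
    [0,0,0,0],
    [0,0,0,0],
  ],
  claw=1,
  force=25,
)

```text
time: 4.17
ee_pos: [0.5931, 0.3064, 0.1417]
tcp_rot: [179.9, -0.0, 49.1]
wrist_force: [5.1, -4.1, 1.5]
opening: 0.0137
grasp_force: 29.2
```

Gripped at 14 mm. I'll lead the lever along its arc.

servo_tool(
  moves=[
    [-0.95,-1.1,0.17,0],
    [-1.9,-2.2,0.16,0],
    [-2.85,-3.3,-0.04,0],
    [-3.77,-4.36,-0.41,0],
    [-4.66,-5.39,-0.96,0],
    [-5.49,-6.35,-1.67,0],
    [-5.49,-6.35,-1.67,0],
    [-5.49,-6.35,-1.67,0],
  ],
)

```text
time: 4.83
ee_pos: [0.5374, 0.2421, 0.1252]
tcp_rot: [179.9, 0.0, 49.1]
wrist_force: [1.8, -8.4, 2.6]
opening: 0.0138
grasp_force: 30.3
```

servo_tool(
  moves=[
    [-0.78,-0.89,-0.86,0],
    [-1.48,-1.7,-1.87,0],
    [-2.08,-2.4,-3.0,0],
    [-2.59,-2.99,-4.24,0],
    [-2.99,-3.46,-5.56,0],
    [-3.29,-3.8,-6.95,0],
    [-3.46,-4.0,-8.38,0],
    [-3.52,-4.07,-9.8,0],
    [-3.52,-4.07,-9.85,0],
    [-3.52,-4.07,-9.85,0],
  ],
)

```text
time: 5.67
ee_pos: [0.5021, 0.2014, 0.0252]
tcp_rot: [179.9, 0.1, 49.1]
wrist_force: [3.8, -7.1, -3.4]
opening: 0.0134
grasp_force: 27.1
```

servo_tool(
  moves=[
    [0,0,0,0],
    [0,0,0,0],
    [0,0,0,0],
    [0,0,0,0],
    [0,0,0,0],
    [0,0,0,0],
    [0,0,2,0],
    [0,0,5,0],
    [0,0,9,0],
    [0,0,13,0],
    [0,0,17,0],
    [0,0,19,0],
    [0,0,19,0],
    [0,0,19,0],
    [0,0,19,0],
  ],
  claw=0,
)

```text
time: 6.92
ee_pos: [0.5018, 0.2029, 0.2152]
tcp_rot: [-180.0, 0.0, 49.2]
wrist_force: [0.5, -0.1, -0.3]
opening: 0.0856
grasp_force: 0.0
```

```bash
python3 - <<'E'
from h import *
o=snap('w3');print(o['ee_pos'],o['tcp_rot'],o['q'])
T=np.load('pics/w3.npy')
th=np.radians(49.14)
w=lambda P:R.from_euler('z',th).apply(np.array(P)/1000)+[.5027,.2904,0]
for P in [(0,0,60),(24.5,0,60),(-24.5,0,60),(38,38,60),(-38,38,60),(-38,-38,60),(38,-38,60)]: print(P,wproj(T,w(P)))
im=cv2.imread('pics/w3.png')
x,y=wproj(T,w((0,0,60))).astype(int)
y0=max(y-75,0);x0=x-100
print(x0,y0)
cv2.imwrite('pics/w3b.png',cv2.resize(im[y0:y0+150,x0:x0+200],(800,600),interpolation=cv2.INTER_CUBIC))
E
```

```text
[0.50175636 0.20287123 0.21524444] [-1.79974674e+02  4.64739560e-02  4.91509570e+01] [2.20138704e+01 3.50269924e+00 6.72769871e+00 9.32779090e+01
 1.33988057e-03 1.52862923e+02]
(0, 0, 60) [198.04253381 110.73986865]
(24.5, 0, 60) [197.55954322  86.6752347 ]
(-24.5, 0, 60) [198.757454   134.63342841]
(38, 38, 60) [161.09866603  75.84077745]
(-38, 38, 60) [164.07228684 148.45753072]
(-38, -38, 60) [236.03518677 147.18352007]
(38, -38, 60) [235.43726371  72.2076425 ]
98 35
```

View pics/w3b.png

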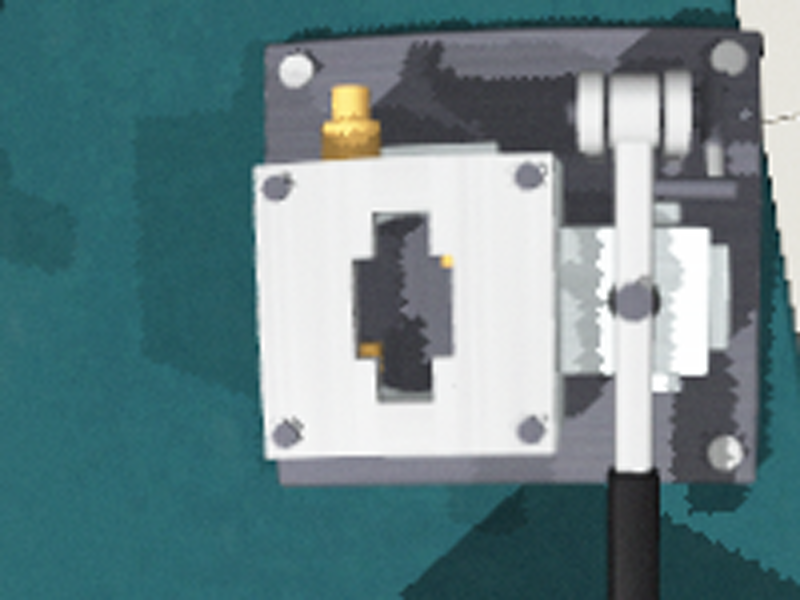

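The lever is closed, with its foot on the ear. The slot runs from crop (401,212) to (404,402) and the port centre is near (403,307).

```bash
python3 - <<'E'
from h import *
T=np.load('pics/w3.npy')
w=lambda x,y,z=.06:wray(T,(98+x/4,35+y/4),z)[:2]
a,b=w(401,212),w(404,402)
print('port',(a+b)/2,np.linalg.norm(a-b),np.degrees(np.arctan2(*(a-b)[::-1])))
print('hole',(w(354,307)+w(452,307))/2)
c=[w(255,165),w(555,155),w(557,455),w(266,459)];print('corners',np.mean(c,0),[np.linalg.norm(c[i]-c[i-1]) for i in range(4)],[np.degrees(np.arctan2(*(c[i]-c[j])[::-1])) for i,j in((0,3),(1,2),(0,1),(3,2))])
E
```

```text
port [0.50229633 0.28924184] 0.04852413197357773 48.59404615619956
hole [0.50250255 0.28924247]
corners [0.50254589 0.28885129] [np.float64(0.0769113931047114), np.float64(0.0766014830446957), np.float64(0.07604724984551883), np.float64(0.07683672358409374)] [np.float64(48.90624802969602), np.float64(49.08650930819022), np.float64(138.316818994866), np.float64(138.96329086877475)]
```

servo_tool(
  moves=[
    [-0.4,-2,0,0.05],
    [-1.1,-5.2,0,0.13],
    [-1.9,-9,0,0.21],
    [-2.7,-12.8,0,0.29],
    [-3.5,-16.6,0,0.37],
    [-4.3,-20.4,0,0.46],
    [-5.1,-24.2,0,0.55],
    [-5.9,-28,0,0.64],
    [-6.7,-31.8,0,0.73],
    [-7.5,-35.6,0,0.81],
    [-8.3,-39.4,0,0.88],
    [-8.8,-42,0,0.92],
    [-9.05,-43.4,0,0.943],
    [-9.05,-43.4,0,0.943],
    [-9.05,-43.4,0,0.943],
    [-9.05,-43.4,0,0.943],
  ],
)

```text
time: 8.3
ee_pos: [0.4113, -0.2304, 0.2153]
tcp_rot: [-179.9, -0.1, 103.1]
wrist_force: [0.5, 0.3, 0.1]
opening: 0.0853
grasp_force: 0.0
```

```bash
python3 - <<'E'
from h import *
o=snap('w4');print(o['ee_pos'],o['tcp_rot'],o['q'])
T=np.load('pics/w4.npy')
im=cv2.imread('pics/w4.png')
p=wproj(T,[.4115,-.2315,.08]);print(p)
x0,y0=int(p[0])-100,int(p[1])-100
print(x0,y0)
cv2.imwrite('pics/w4b.png',cv2.resize(im[y0:y0+150,x0:x0+200],(800,600),interpolation=cv2.INTER_CUBIC))
E
```

```text
[ 0.4112599  -0.23037169  0.21530275] [-1.79945815e+02 -6.94657299e-02  1.03144474e+02] [-2.92647563e+01 -5.97235614e+00 -2.57481581e+00  9.34843968e+01
  1.47462928e-02  4.75907260e+01]
[254.71882931 181.02660304]
154 81
```

View pics/w4b.png

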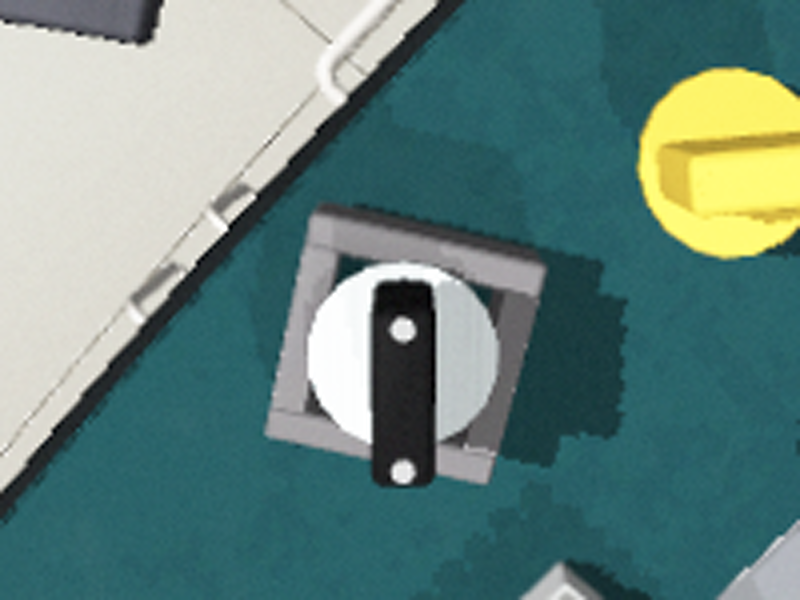

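The bar is upright in the image with its dots at (403,328) and (402,470), exactly where predicted. The yellow look-alike at (735,163) is clear of the fingers. I'll descend and grip.

servo_tool(
  moves=[
    [0,-0.05,-3,0],
    [0,-0.1,-6.5,0],
    [0,-0.1,-10,0],
    [0,-0.1,-13.5,0],
    [0,-0.1,-16,0],
    [0,-0.1,-17.2,0],
    [0,-0.1,-17.2,0],
    [0,-0.1,-17.2,0],
    [0,-0.1,-17.2,0],
  ],
)

```text
time: 9.1
ee_pos: [0.4125, -0.2323, 0.0461]
tcp_rot: [179.9, 0.1, 103.2]
wrist_force: [-0.1, -0.3, 0.2]
opening: 0.0851
grasp_force: 0.0
```

servo_tool(
  moves=[
    [0,0,0,0],
    [0,0,0,0],
    [0,0,0,0],
    [0,0,0,0],
    [0,0,0,0],
    [0,0,0,0],
    [0,0,0,0],
    [0,0,0,0],
    [0,0,0,0],
    [0,0,0,0],
  ],
  claw=1,
  force=80,
)

```text
time: 9.93
ee_pos: [0.4116, -0.2322, 0.0444]
tcp_rot: [180.0, 0.0, 103.2]
wrist_force: [-0.7, -0.3, 4.9]
opening: 0.015
grasp_force: 78.2
```

servo_tool(
  moves=[
    [0,0,1,0],
    [0,0,3,0],
    [0,0,6,0],
    [0,0,9,0],
    [0,0,12,0],
    [0,0,13,0],
    [0,0,13,0],
    [0,0,13,0],
  ],
)

```text
time: 10.6
ee_pos: [0.4115, -0.2321, 0.1736]
tcp_rot: [-180.0, -0.0, 103.2]
wrist_force: [-0.2, 0.3, -1.9]
opening: 0.015
grasp_force: 78.0
```

servo_tool(
  moves=[
    [0.5,2,0,0.06],
    [1.1,5,0,0.17],
    [1.7,8,0,0.28],
    [2.4,11.3,0,0.4],
    [3.1,14.6,0,0.52],
    [3.8,17.9,0,0.64],
    [4.5,21.2,0,0.76],
    [5.2,24.5,0,0.88],
    [5.9,27.8,0,1.0],
    [6.6,31.1,0,1.12],
    [7.3,34.4,0,1.24],
    [8,37.7,0,1.36],
    [8.7,41,0,1.48],
    [9.4,44.3,0,1.6],
    [10.1,47.6,0,1.72],
    [10.7,50.6,0,1.84],
    [11.3,53.2,0,1.96],
    [11.7,55.1,0,2.07],
    [11.7,55.1,0,2.15],
    [11.7,55.1,0,2.194],
  ],
)

```text
time: 12.27
ee_pos: [0.5275, 0.3197, 0.1706]
tcp_rot: [179.9, -0.3, -130.7]
wrist_force: [-0.2, -0.5, -1.9]
opening: 0.0149
grasp_force: 78.0
```

servo_tool(
  moves=[
    [0,0,0,0],
    [0,0,0,0],
    [0,0,0,0],
  ],
)

```text
time: 12.52
ee_pos: [0.5281, 0.3185, 0.1729]
tcp_rot: [180.0, -0.1, -131.2]
wrist_force: [0.3, -0.1, -0.9]
opening: 0.0151
grasp_force: 78.0
```

```bash
python3 - <<'E'
from h import *
o=snap('w5');print(o['ee_pos'],o['tcp_rot'],o['q'])
T=np.load('pics/w5.npy')
im=cv2.imread('pics/w5.png')
p=wproj(T,[.5024,.2891,.06]);print(p)
x0,y0=int(p[0])-100,int(p[1])-65
print(x0,y0)
cv2.imwrite('pics/w5b.png',cv2.resize(im[y0:y0+150,x0:x0+200],(800,600),interpolation=cv2.INTER_CUBIC))
E
```

```text
[0.5280825  0.31848202 0.17292264] [ 1.79969716e+02 -9.43986967e-02 -1.31226536e+02] [ 3.10937317e+01  1.35568812e+01  1.33058861e+01  8.98481423e+01
  1.85597809e-04 -1.76797076e+01]
[254.78127138 144.81074577]
154 79
```

View pics/w5b.png

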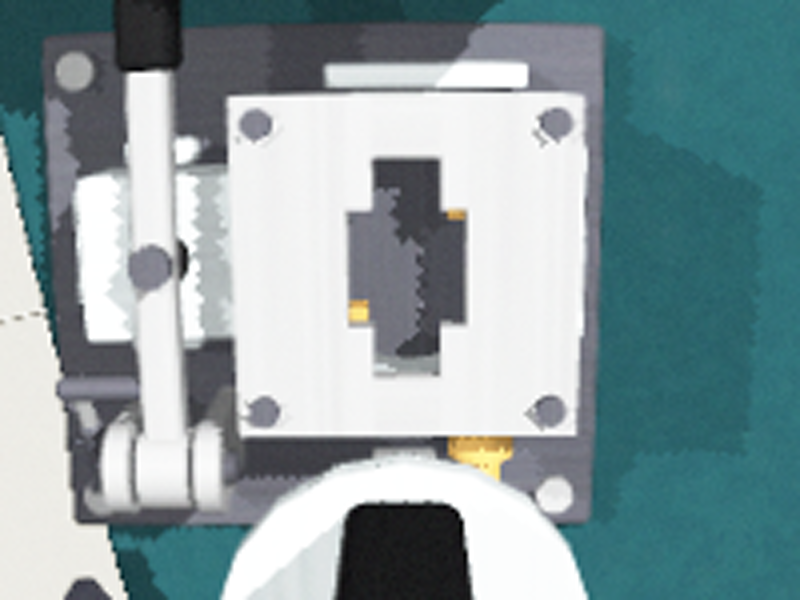

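The slot spans (406,157) to (406,376) and is in line with the carried bar and collar, centred at x≈406. I'll recompute the port from this opposite-yaw view.

```bash
python3 - <<'E'
from h import *
T=np.load('pics/w5.npy');w=lambda x,y,z=.06:wray(T,(154+x/4,79+y/4),z)[:2]
a,b=w(407,157),w(406,376);p=(a+b)/2
print(p,np.linalg.norm(a-b),np.degrees(np.arctan2(*(b-a)[::-1])))
c=[w(228,95),w(585,97),w(577,437),w(240,437)];print(np.mean(c,0))
m=(p+[.5024,.2891])/2;o=get_obs();print(m,(m-o['ee_pos'][:2])*100,o['ee_pos'])
E
```

```text
[0.50256105 0.29040109] 0.048660755466844834 48.579790645907536
[0.50251921 0.2907461 ]
[0.50248053 0.28975054] [-2.57128422 -2.87191679] [0.52819337 0.31846971 0.17331385]
```

servo_tool(
  moves=[
    [-0.8,-0.9,0,0],
    [-1.8,-2,0,0],
    [-2.5,-2.8,-1,0],
    [-2.5,-2.8,-3,0],
    [-2.5,-2.8,-5,0],
    [-2.5,-2.8,-6.2,0],
    [-2.5,-2.8,-6.2,0],
    [-2.5,-2.8,-6.2,0],
  ],
)

```text
time: 13.23
ee_pos: [0.5032, 0.2906, 0.1119]
tcp_rot: [180.0, -0.1, -131.2]
wrist_force: [1.0, -0.1, -0.8]
opening: 0.0148
grasp_force: 78.0
```

servo_tool(
  moves=[
    [0,0,-0.3,0],
    [0,0,-0.6,0],
    [0,0,-0.9,0],
    [0,0,-1.2,0],
    [0,0,-1.5,0],
    [0,0,-1.8,0],
    [0,0,-2.0,0],
    [0,0,-2.2,0],
    [0,0,-2.2,0],
    [0,0,-2.2,0],
  ],
)

```text
time: 14.07
ee_pos: [0.5034, 0.2909, 0.09]
tcp_rot: [180.0, -0.0, -131.1]
wrist_force: [-0.8, -0.1, -1.5]
opening: 0.0149
grasp_force: 78.0
```

servo_tool(
  moves=[
    [0,0,-0.2,0],
    [0,0,-0.4,0],
    [0,0,-0.6,0],
    [0,0,-0.8,0],
    [0,0,-1.0,0],
    [0,0,-1.2,0],
    [0,0,-1.2,0],
    [0,0,-1.2,0],
  ],
)

```text
time: 14.73
ee_pos: [0.5035, 0.291, 0.0785]
tcp_rot: [-180.0, 0.0, -131.1]
wrist_force: [-1.1, -0.6, 5.1]
opening: 0.0149
grasp_force: 78.8
```

Spring force matches about 4 mm of plunger travel. I'll push to the collar.

servo_tool(
  moves=[
    [0,0,-0.1,0],
    [0,0,-0.2,0],
    [0,0,-0.3,0],
    [0,0,-0.38,0],
    [0,0,-0.44,0],
    [0,0,-0.44,0],
    [0,0,-0.44,0],
  ],
)

```text
time: 15.32
ee_pos: [0.5036, 0.291, 0.0747]
tcp_rot: [-180.0, 0.1, -131.1]
wrist_force: [-4.2, -2.1, 7.9]
opening: 0.0151
grasp_force: 79.3
```

servo_tool(
  moves=[
    [-0.05,-0.04,-0.03,0],
    [-0.1,-0.07,-0.08,0],
    [-0.1,-0.07,-0.08,0],
    [-0.1,-0.07,-0.08,0],
  ],
)

```text
time: 15.65
ee_pos: [0.5033, 0.2908, 0.0745]
tcp_rot: [-179.9, 0.2, -131.1]
wrist_force: [-0.2, -0.1, 9.3]
opening: 0.0147
grasp_force: 79.7
```

servo_tool(
  moves=[
    [0,0,-0.03,-0.08],
    [0,-0.01,-0.05,-0.16],
    [0,-0.01,-0.05,-0.24],
    [0,-0.02,-0.05,-0.32],
    [0,-0.02,-0.05,-0.4],
    [0,-0.03,-0.05,-0.48],
    [0,-0.03,-0.05,-0.56],
    [0,-0.04,-0.05,-0.64],
    [0,-0.05,-0.05,-0.72],
    [0,-0.05,-0.05,-0.8],
    [0,-0.05,-0.05,-0.8],
  ],
)

```text
time: 16.57
ee_pos: [0.5035, 0.29, 0.0745]
tcp_rot: [179.9, 0.2, -177.2]
wrist_force: [-0.5, -1.0, 13.1]
opening: 0.0147
grasp_force: 80.0
```

servo_tool(
  moves=[
    [0,0,0,-0.08],
    [0,-0.01,0,-0.16],
    [0,-0.01,0,-0.24],
    [0,-0.02,0,-0.32],
    [0,-0.02,0,-0.4],
    [0,-0.03,0,-0.48],
    [0,-0.03,0,-0.56],
    [0,-0.04,0,-0.64],
    [0,-0.05,0,-0.7],
    [0,-0.05,0,-0.75],
    [0,-0.05,0,-0.79],
    [0,-0.05,0,-0.79],
    [0,-0.05,0,-0.79],
    [0,-0.05,0,-0.79],
  ],
)

```text
time: 17.73
ee_pos: [0.5033, 0.2895, 0.0744]
tcp_rot: [179.8, 0.1, 137.8]
wrist_force: [-1.3, -1.2, 13.0]
opening: 0.0148
grasp_force: 80.1
```

```bash
python3 - <<'E'
from h import *
o=snap('w6');print(o)
im=cv2.imread('pics/w6.png');s=cv2.cvtColor(camera('side'),cv2.COLOR_RGB2BGR);c=cv2.cvtColor(camera('scene'),cv2.COLOR_RGB2BGR)
w=cv2.resize(im,(400,300));r=lambda i,x,y:cv2.resize(i[y:y+75,x:x+100],(400,300),interpolation=cv2.INTER_CUBIC)
cv2.imwrite('pics/fin.png',np.vstack([np.hstack([w,cv2.resize(s[60:360],(400,300))]),np.hstack([r(c,165,165),r(s,190,200)])]))
E
```

```text
{'time': 17.7333, 'q': array([ 2.99191749e+01,  8.78671341e+00, -3.09120492e+00,  7.79414424e+01,
       -1.52161499e-02,  7.21368576e+01]), 'qd': array([ 0.01821693, -0.01982031,  0.05427843, -0.05300098, -0.03470762,
       -0.1471273 ]), 'joint_efforts': array([  0.30053828, -49.23129916,  41.17686152,  -1.06856704,
         0.1887877 ,   0.09688722]), 'ee_pos': array([0.5033032 , 0.28954903, 0.07441574]), 'tcp_rot': array([1.79832736e+02, 6.98925381e-02, 1.37782191e+02]), 'wrist_force': array([-1.28143618, -1.15077281, 13.00304817]), 'torque': array([-0.43189951,  0.4913879 ,  0.1137218 ]), 'grasp_force': 80.11717200279236, 'opening': 0.014811302058799521}
```

View pics/fin.png

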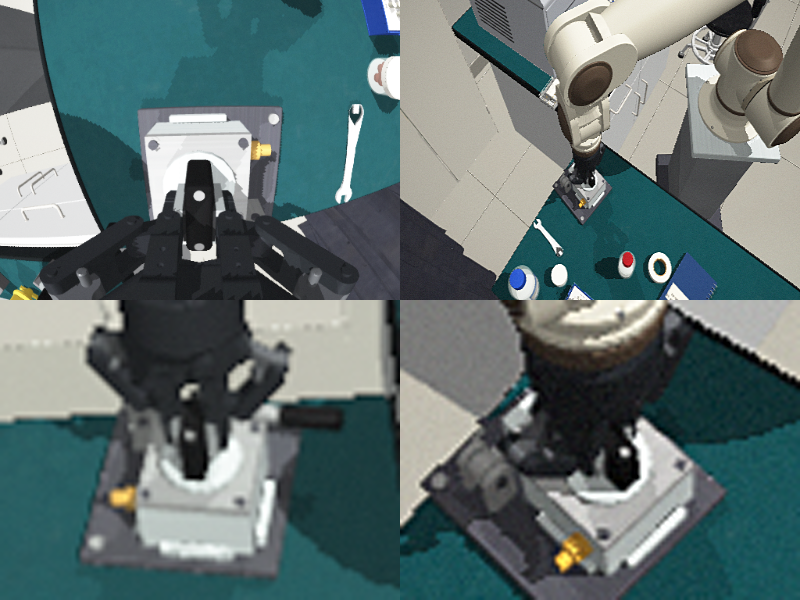

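The bar is across the slot direction with the collar on the block. The lever is level: its black grip shows at the lower-left panel's (310,418). The measured torque of 0.11 N m is close to the dog's end torque of 0.14 N m. I'm handing in.

```bash
python3 -c "
from workcell import *
print(job_done())"
```

```text
the job is handed in; nothing more can be done
None
```

The job is handed in; it returned no verdict. By my last readings the clamp is closed, and the adapter is pushed home, turned a quarter clockwise and still gripped at 80 N.

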